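Lock the cleaner bottle in its stand and open its push-and-turn cap

TASK

The bottle of oven-cleaner concentrate sits in its bench stand: take the upright tab of the stand's lock ring and turn the ring clockwise (seen from above) fully home to its lock mark. Then press the bottle's safety cap down, twist it anticlockwise free while pressed, and lift it straight up off the neck. Finish holding: keep the cap in the gripper, level, about 10 cm straight above where it sat, and leave the sugar shaker, mug and syrup bottle where they stand.

Things in the scene. Friction and masses are not known exactly. Their poses are not given: they have to be found in the camera images.
- stand: Fixed round steel plate (230 mm across, 12 mm thick) with a white round bottle (76 mm across) upright in its middle, which cannot turn or move. Origin on the vertical bottle axis, on the bench; z up. The bottle's shoulder begins 95 mm above the bench and narrows to 42 mm across at 122 mm.
- collar (a joint): Dark steel lock ring round the bottle's foot (100 mm across, 14 to 34 mm above the bench), turning about the bottle axis. Rad: 0 unlocked, grows turning clockwise seen from above; the end stop at 1.2 is locked: the tab then points at the small dark raised block near the plate's edge. Friction 0.25 N m (3 N at the tab); stays where left.
- collar_tab (a point): Grip point of the lock ring's upright tab, 92 mm from the bottle axis, 56 mm above the bench. The tab is a dark steel block 12 mm thick along the tangent of the ring (pinch it across this), 28 mm long radially, from 28 to 78 mm above the bench; a radial bar below joins it to the ring.
- cap_center (a point): Centre (half-way up) of the loose grey push-and-turn cap: round, ribbed, 48 mm across, 34 mm tall, about 35 g. Closed, it stands upright on the bottle axis, its centre 162 mm and its underside 145 mm above the bench, its x axis (raised rib on its top) along the stand's x. z is up through its top.
- mouth (a point): Middle of the bottle's neck rim, 163 mm above the bench, inside the cap. Press the cap down 4 mm or more to clear its safety teeth: a spring resists with 5 N at first, 9 N at 4 mm, 12 N at 8 mm, then a hard bottom (push 12 to 20 N). Kept down, it turns anticlockwise seen from above to a stop at about 66 degrees; at 56 to 66 degrees it is free to lift straight off, at less it stays held.
- shaker_center (a point): Centre of the loose steel sugar shaker, 66 mm across, 112 mm tall; to be left alone.
- cup_center (a point): Centre of the loose steel mug, 84 mm across, 80 mm tall; to be left alone.
- syrup_center (a point): Centre of the loose amber glass syrup bottle, 64 mm across, 150 mm tall; to be left alone.
Mind the look-alikes: they are no part of the job. Leave any brown or green look-alike of the part that bears cap_center alone.

How it is judged (in metres and radians):
On the way, in this order (a step that is already met when the one before it is completed fails the run):
1. the lock ring is turned home to its mark while the cap is still seated (value of joint collar above 1.1 rad and z of cap_center in the frame of stand between 0.16 and 0.166 m and angle between the x axis of cap_center and the x axis of stand, either way round below 0.2 rad), for 0.1 s.
2. the cap is pressed down on the neck (value of joint collar above 1.1 rad and z of cap_center in the frame of stand below 0.159 m and angle between the x axis of cap_center and the x axis of stand, either way round below 0.5 rad), for 0.1 s.
3. the cap is twisted to its free position on the neck (value of joint collar above 1.1 rad and angle between the x axis of cap_center and the x axis of stand, either way round above 0.85 rad and z of cap_center in the frame of stand below 0.168 m and horizontal distance between cap_center and stand below 0.008 m), for 0.05 s.
At the end, for the whole second after the job is handed in: The lock ring is within 0.1 rad of its locked stop; the cap is held in the fingers, upright within 0.3 rad, its centre 50 to 170 mm higher than when seated and within 35 mm of the bottle axis, not touching the bottle; shaker, mug and syrup bottle are each within 30 mm of where they stood (value of joint collar above 1.1 rad and z of cap_center in the frame of stand between 0.212 and 0.332 m and horizontal distance between cap_center and stand below 0.035 m and angle between cap_center's own z axis and vertical below 0.3 rad and contact force between cap and the fingers above 1 N and contact force between cap and stand below 0.1 N and distance of each of shaker_center, cup_center, syrup_center from where it was at the start of the episode below 0.03 m); the arm keeps its last pose, push and grip.
It fails at once if the sugar shaker is knocked or moved (distance of shaker_center from where it was at the start of the episode above 0.03 m).
It fails at once if the mug is knocked or moved (distance of cup_center from where it was at the start of the episode above 0.03 m).
It fails at once if the syrup bottle is knocked or moved (distance of syrup_center from where it was at the start of the episode above 0.03 m).
It also fails if it takes over 54 s, if anything falls off the work surface, if the arm or the gripper's body presses on something with over 40 N, if the wrist force passes 120 N, or if a joint passes its speed limit or range.

ROBOT

A 7-joint arm with a two-finger parallel gripper is mounted at the origin on the work surface. World frame = base frame: x ahead of the robot, y to its left, z up, the work surface at z = 0. Lengths are in m, angles in degrees, forces in N, time in s.
With the tool pointing down it reaches from about 0.425 to 0.875 m from the base axis. Payload 4.7 kg.
Tool frame: the origin (TCP) lies midway between the tips of the shut fingers; the grasp point (between the pads) lies 19 mm behind it; z points along the fingers, y is the direction in which the jaws open and shut (so a half turn about z gives the same grasp; the last joint's range is limited). The gripper opens to 87 mm and grips with 3 to 60 N. Pads are 19 mm wide; open, the fingers measure 117 mm over their backs; the gripper's body (75 mm by 190 mm) begins 51 mm behind the grasp point.
Start: joints at [65.323, 18.392, -4.016, 83.108, 1.295, 78.541, -3.26], TCP at [0.28, -0.587, 0.19] pointing down, gripper open.
Joint ranges: [-163.93, 163.93], [-17.29, 119.83], [-79.2, 71.16], [3.27, 140.29], [-89.18, 269.18], [5.43, 117.66], [-154.24, 154.24]. Speed limits (degrees/s): [147.25, 147.25, 180, 180, 180, 180, 180].

INTERFACE

Orientations are given as [roll, pitch, yaw] about the fixed x, y, z axes, in that order (R = Rz(yaw) Ry(pitch) Rx(roll)).
In Python, from cell import env gives the robot as it stands.
- The arm moves only by the tool apply_moves, never from a script. Its argument "targets" is a list of rows, each a list of 2 entries, a list of its own where there are three numbers: the shift along the world's x, y, z in mm, then the turn, a rotation vector about the world's x, y, z in rad. A call has 1 to 8 rows; each row is the pose to reach, as a shift and turn from the pose commanded when the call began; what a row does not reach only later rows make up. A row lasts 1/10 s, in which the tool goes at most 50 mm and 8.59 degrees, less where a joint would pass 70% of its speed; a pose out of reach is approached as far as the arm can. A call with a gripper value outside its range is refused whole. "hand" is the finger opening in mm, from 0 to 87, set as the call begins (left out, the last holds). The fingers move at their own pace and stop on an object; "squeeze" is the grip in N (left out, the last holds). Time passes only in rows, so rows that repeat a pose let the fingers close. It gives the time, the measured TCP pose, the force and the opening at its end, in the units of the state.
- env.get_obs(): the state, without advancing time (a new reading comes with each control period).
- env.read_camera(name): name is "side" or "top" or "wrist"; returns a dict with "image" (400x640x3 uint8, red, green, blue), "camera_matrix" (3x3 intrinsics, pixels), "k1" (the pictures are not rectified: a ray, as slopes to the right and down, at radius r is drawn at 1 + k1 r^2 times it, then the intrinsics apply), "camera_from_world" (4x4, takes a point from world to camera coordinates); the wrist camera has in their place "mount" (4x4, takes a point from camera to tool coordinates, whose origin is the TCP and whose axes are the flange's). Camera axes: x right, y down, z forward; pixel columns grow to the right and rows downward; lengths in m; the calibration is good to about 2 mm. A picture is of the moment at which its call begins: read the wrist's pose just before it. There is no depth.
- env.sign_off(): hands the job in, once; it reports no verdict.
Trained networks look in a picture, given as the dict that the camera call returned (one of the last four; its "shot" number tells which), for a name from the list of things; names that differ only in an ending like _2 or _b are one class to them, and where a whole thing is asked for, a point or a joint stands for the part that bears it (a point fixed in the world has none). Each returns a list of dicts, best first, with "conf" (0 to 1); they miss things now and then, are a little off and sometimes report something else, mostly with a low value. They report only what shows in the picture. A call takes as long as a camera call. They do not tell look-alikes from the thing itself.
- env.regions_of(picture, target): "region" (400x640 bool, what is visible of it) and "rect" ([left, top, right, bottom] in pixels, round what is visible of it).
The state is a dict: "time_s": time; "qpos": joint angles; "joint_velocities": joint speeds; "effort": joint torques, N m; "tool_pos": TCP position; "tool_rot": TCP orientation; "force": force on the tool from outside, world axes, zero at the start; "wrist_torque": the same for the moment, N m; "grip_width": finger opening in m.
Only numpy, scipy, OpenCV 4.12 (cv2) and the standard library are available. Lean on these libraries where they do the work, as an engineer would, in place of code of your own. Each camera call takes 0.05 s, during which the arm holds its last target. There are 200 camera calls.

## Working session

There is one attempt and no reset: what is moved stays moved. The work goes in short steps, Python scripts to look and compute and a tool call to move; the robot and the scene stay as the last step left them, time stands still between calls to the robot, and variables do not carry over. Pictures are saved under pics/ and viewed, about 8 in all and at most 12, crops included, and the job is handed in when it is done.

Besides the shell and the picture viewer there is one more tool, called after "Request:" as a command line: name --argument value ..., lists and objects as JSON in quotes. apply_moves: Moves the arm, as the interface text tells. Its arguments: {"type":"object","properties":{"targets":{"type":"array","items":{"type":"array"}},"hand":{"type":"number"},"squeeze":{"type":"number"}},"required":["targets"]}

```bash
ls; mkdir -p pics; cat > h.py <<'E'
import numpy as np, cv2
from cell import env
def ray(pic,u,v,obs=None):
    K=np.array(pic["camera_matrix"]);k1=pic["k1"]
    p=cv2.undistortPoints(np.array([[[u,v]]],float),K,np.array([k1,0,0,0.]))[0,0]
    d=np.array([p[0],p[1],1.])
    T=np.linalg.inv(np.array(pic["camera_from_world"]))
    return T[:3,3],T[:3,:3]@d
def atz(pic,u,v,z):
    o,d=ray(pic,u,v); return o+d*(z-o[2])/d[2]
def proj(pic,P):
    T=np.array(pic["camera_from_world"]);P=np.atleast_2d(P).astype(float)
    return cv2.projectPoints(P,cv2.Rodrigues(T[:3,:3])[0],T[:3,3],np.array(pic["camera_matrix"]),np.array([pic["k1"],0,0,0.]))[0][:,0]
def save(im,n): cv2.imwrite("pics/"+n,cv2.cvtColor(im,cv2.COLOR_RGB2BGR))
E
python3 - <<'E'
from h import *
o=env.get_obs();print({k:np.round(o[k],3) for k in("time_s","tool_pos","tool_rot","force","grip_width")})
for c in("top","side"):
    p=env.read_camera(c);save(p["image"],c+"0.png")
    T=np.linalg.inv(p["camera_from_world"]);print(c,T[:3,3].round(3),T[:3,2].round(2))
    for n in("stand","collar","collar_tab","cap_center","shaker_center","cup_center","syrup_center"):
        for r in env.regions_of(p,n)[:3]:
            m=r["region"];ys,xs=np.nonzero(m);print(n,round(r["conf"],2),r["rect"],xs.mean().round(1),ys.mean().round(1))
E
```

```text
pics
{'time_s': np.float64(0.0), 'tool_pos': array([ 0.279, -0.586,  0.189]), 'tool_rot': array([-1.79891e+02,  7.00000e-03,  2.54870e+01]), 'force': array([0.305, 0.78 , 0.156]), 'grip_width': np.float64(0.087)}
top [0.493 0.002 1.138] [ 0.05  0.01 -1.  ]
stand 0.82 [240.6, 149.4, 318.3, 223.8] 282.4 186.5
collar 0.76 [266.3, 172.4, 313.0, 204.3] 292.3 187.6
collar_tab 0.9 [268.3, 169.0, 314.8, 202.5] 294.1 185.2
cap_center 0.66 [341.2, 180.0, 357.2, 196.7] 347.7 188.4
cap_center 0.62 [268.9, 173.8, 284.0, 193.5] 275.9 181.6
cap_center 0.55 [267.1, 250.7, 283.6, 261.2] 274.9 254.8
shaker_center 0.56 [457.3, 228.7, 490.2, 252.8] 472.9 240.6
cup_center 0.83 [432.4, 160.7, 483.2, 187.5] 460.5 174.1
syrup_center 0.71 [165.2, 204.0, 196.1, 226.5] 181.1 215.1
side [0.247 0.804 0.662] [ 0.27 -0.78 -0.56]
stand 0.59 [237.2, 203.7, 329.2, 280.8] 282.2 243.2
collar 0.74 [263.9, 229.0, 302.4, 252.6] 281.9 243.3
collar_tab 0.8 [263.6, 227.4, 301.1, 255.2] 282.3 243.8
collar_tab 0.46 [323.0, 131.0, 349.4, 153.5] 335.7 141.2
cap_center 0.85 [267.4, 181.2, 289.6, 203.4] 278.1 192.0
cap_center 0.71 [304.3, 191.4, 320.7, 209.2] 312.6 197.9
cap_center 0.68 [348.3, 252.6, 368.6, 279.0] 357.6 263.8
shaker_center 0.74 [384.7, 126.1, 402.1, 162.4] 390.4 143.1
shaker_center 0.63 [325.0, 126.3, 346.4, 155.0] 335.4 141.3
cup_center 0.81 [322.5, 129.7, 348.4, 156.2] 335.6 141.2
syrup_center 0.77 [240.6, 289.3, 277.9, 360.1] 257.8 326.9
```

```bash
python3 - <<'E'
import cv2
a=cv2.imread("pics/top0.png")[110:310,140:540];b=cv2.imread("pics/side0.png")[110:380,190:430]
a=cv2.resize(a,None,fx=2,fy=2,interpolation=cv2.INTER_CUBIC);b=cv2.resize(b,None,fx=2.2,fy=2.2,interpolation=cv2.INTER_CUBIC)
cv2.imwrite("pics/a.png",a);cv2.imwrite("pics/b.png",b)
E
```

```text
(no output)
```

View pics/a.png

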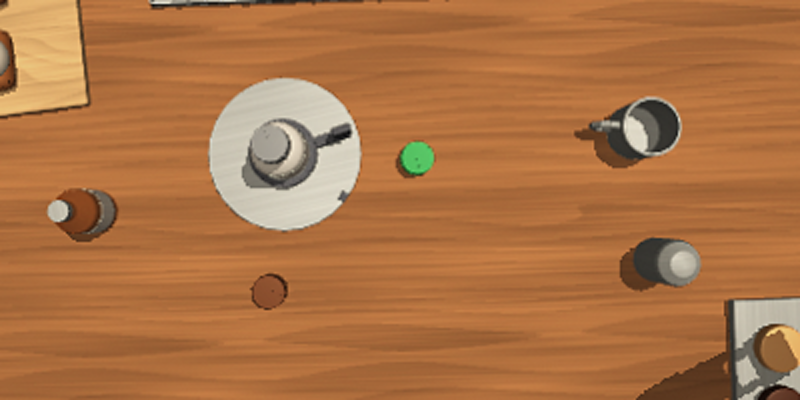

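View pics/b.png

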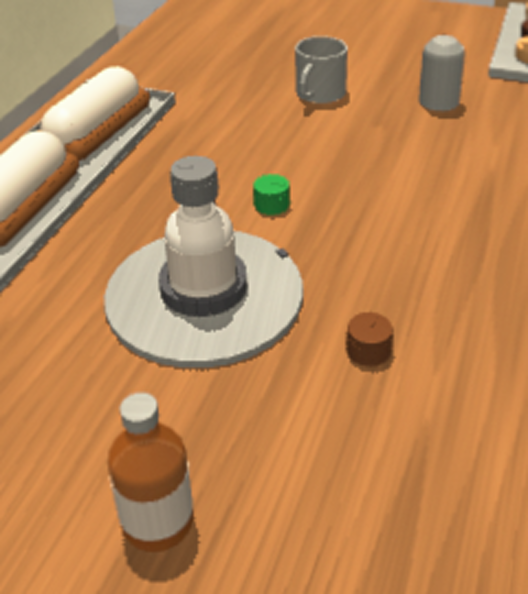

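The top crop shows the plate centred at about (285,154), the tab at (341,131) and the lock block at (343,197). The grey cap is at (270,143). The green and brown caps on the bench are look-alikes. The mug and shaker are far right, and the syrup is to the left. Next I'll compute positions.

```bash
python3 - <<'E'
from h import *
t=env.read_camera("top");s=env.read_camera("side")
c=lambda u,v:(140+u/2,110+v/2)
# plate: gather edge from region contour in world at z=.012 and fit circle
for p,hi in((t,0.012),(s,0.012)):
    r=env.regions_of(p,"stand")[0]["region"].astype(np.uint8)
    k=max(cv2.findContours(r,cv2.RETR_EXTERNAL,cv2.CHAIN_APPROX_NONE)[0],key=len)[:,0]
    W=np.array([atz(p,*q,hi)[:2] for q in k]).astype(np.float32)
    print("circ",cv2.minEnclosingCircle(W), cv2.fitEllipse(W))
im=t["image"]
print("tab",atz(t,*c(341,131),.078),"block",atz(t,*c(343,197),.016),"cap top",atz(t,*c(270,143),.179))
print("plate eye",atz(t,*c(285,154),.012))
for n in("collar_tab","cap_center","stand"):
  for r in env.regions_of(s,n)[:1]:
    x0,y0,x1,y1=r["rect"];print(n,r["rect"])
    if n=="cap_center":print(atz(s,(x0+x1)/2,(y0+y1)/2,.162))
for n,z in(("shaker_center",.11),("cup_center",.08),("syrup_center",.15)):
  r=env.regions_of(t,n)[0]["rect"];print(n,atz(t,r[0],r[1],z)[:2].round(3),atz(t,r[2],r[3],z)[:2].round(3))
E
```

```text
circ ((0.5881336331367493, 0.12913671135902405), 0.11558948457241058) ((0.5883811712265015, 0.12898917496204376), (0.2251821905374527, 0.22700051963329315), 116.79290008544922)
circ ((0.5924671292304993, 0.10462945699691772), 0.14999215304851532) ((0.5899163484573364, 0.12199991196393967), (0.22042857110500336, 0.2801775336265564), 26.214515686035156)
tab [0.61066466 0.04053776 0.078     ] block [0.51912764 0.04244503 0.016     ] cap top [0.58683467 0.12787663 0.179     ]
plate eye [0.58595492 0.12760754 0.012     ]
collar_tab [263.0, 225.8, 300.5, 255.6]
cap_center [269.5, 178.3, 291.0, 204.0]
[0.58192473 0.12536093 0.162     ]
stand [235.0, 201.1, 329.4, 279.1]
shaker_center [ 0.454 -0.356] [ 0.379 -0.437]
cup_center [ 0.645 -0.307] [ 0.567 -0.446]
syrup_center [0.538 0.434] [0.474 0.342]
```

Request:
apply_moves --targets '[[[0,0,50],[0,0,0]],[[30,60,100],[0,0,0.1]],[[320,630,100],[0,0,1.39]],[[320,630,100],[0,0,1.39]],[[320,630,100],[0,0,1.39]],[[320,630,100],[0,0,1.39]],[[320,630,100],[0,0,1.39]],[[320,630,100],[0,0,1.39]]]' --hand 87 --squeeze 40

```text
time_s: 2.1
tool_pos: [0.4341, -0.2817, 0.2791]
tool_rot: [180.0, 0.1, 83.1]
force: [1.2, -0.0, 0.3]
grip_width: 0.087
```

Request:
apply_moves --targets '[[[160,320,0],[0,0,0.38]],[[160,320,0],[0,0,0.38]],[[160,320,0],[0,0,0.38]],[[160,320,0],[0,0,0.38]],[[160,320,0],[0,0,0.38]],[[160,320,0],[0,0,0.38]],[[160,320,0],[0,0,0.38]],[[160,320,0],[0,0,0.38]]]'

```text
time_s: 2.9
tool_pos: [0.5941, 0.0447, 0.2786]
tool_rot: [179.9, -0.3, 105.1]
force: [0.5, 1.5, 0.2]
grip_width: 0.0873
```

```bash
cat >> h.py <<'E'
from scipy.spatial.transform import Rotation as R
def wrist():
    o=env.get_obs();p=env.read_camera("wrist")
    T=np.eye(4);T[:3,:3]=R.from_euler("xyz",o["tool_rot"],degrees=True).as_matrix();T[:3,3]=o["tool_pos"]
    p["camera_from_world"]=np.linalg.inv(T@np.array(p["mount"]));return o,p
E
python3 - <<'E'
from h import *
o,p=wrist();print(o["time_s"],o["tool_pos"],o["tool_rot"],o["force"],o["qpos"])
im=p["image"].copy()
for n in("collar_tab","cap_center"):
    for r in env.regions_of(p,n)[:2]:print(n,r["conf"],r["rect"])
for P in([.587,.128,.179],[.611,.041,.078],[.519,.042,.016]):
    u=proj(p,P)[0];print(u);cv2.drawMarker(im,tuple(int(x) for x in u),(255,0,0))
save(im,"w1.png")
E
```

```text
2.9 [0.59414984 0.04470443 0.27859625] [179.89814923  -0.27386372 105.13844592] [0.52566537 1.46185577 0.19620788] [ 25.80866933  13.58021126 -39.19934494  81.9460458    8.26488467
  87.38788513   2.17483323]
collar_tab 0.63 [296.4, 65.3, 371.5, 193.3]
cap_center 0.93 [309.6, 75.2, 369.2, 128.4]
cap_center 0.9 [274.5, 217.7, 306.4, 256.7]
[340.36940337 104.82110825]
[335.44356246 182.1374482 ]
[271.77615689 156.39234653]
```

View pics/w1.png

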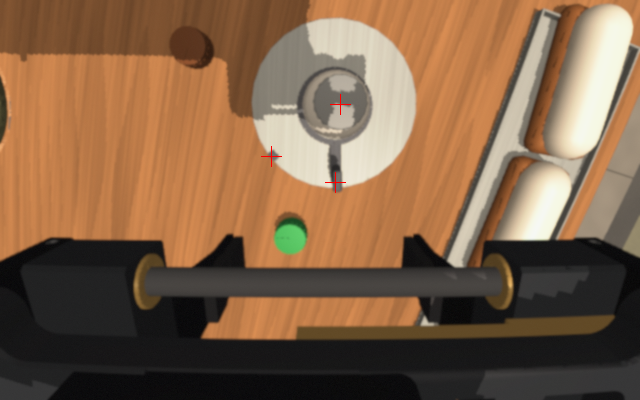

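The predicted markers (red) fall on the cap top (340,104), the tab (336,182) and the block (272,156). A zoom on the tab will refine it.

```bash
python3 - <<'E'
from h import *
o,p=wrist();im=p["image"]
save(cv2.resize(im[60:200,240:430],None,fx=4,fy=4,interpolation=cv2.INTER_CUBIC),"w2.png")
E
```

```text
(no output)
```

View pics/w2.png

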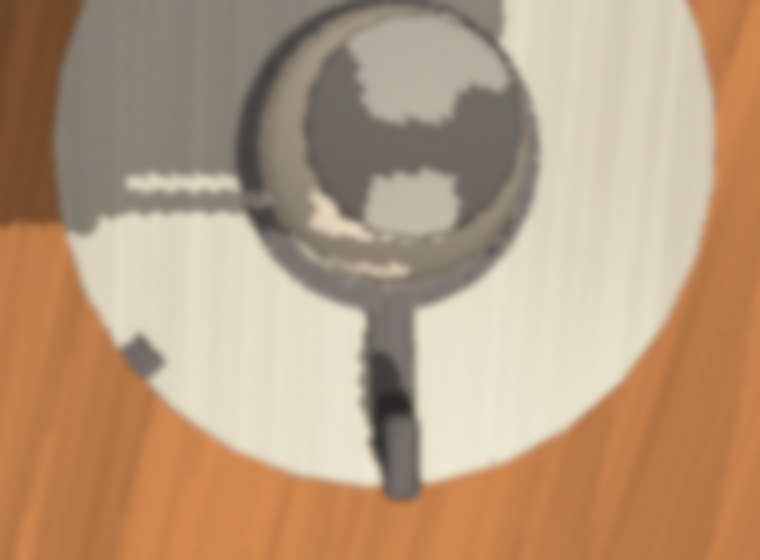

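```bash
python3 - <<'E'
from h import *
o,p=wrist();print(o["tool_pos"],o["tool_rot"],o["joint_velocities"].round(2) if hasattr(o["joint_velocities"],"round") else o["joint_velocities"])
im=p["image"]
g=cv2.resize(im[60:200,240:430],None,fx=4,fy=4,interpolation=cv2.INTER_CUBIC)
f=lambda a,b:(240+(a+.5)/4-.5,60+(b+.5)/4-.5)
for n,a,b,z in(("cap",415,125,.179),("tabout",402,492,.078),("tabin",402,418,.078),("tabc",402,455,.078),("block",143,356,.016),("plate",385,155,.012)):
    P=atz(p,*f(a,b),z);print(n,P.round(4))
r=env.regions_of(p,"stand")
if r:
    k=max(cv2.findContours(r[0]["region"].astype(np.uint8),0,1)[0],key=len)[:,0]
    print(r[0]["rect"],cv2.fitEllipse(np.array([atz(p,*q,.012)[:2] for q in k]).astype(np.float32)))
print([x["rect"] for x in env.regions_of(p,"cap_center")[:2]])
E
```

```text
[0.5932904  0.03459381 0.2785514 ] [-1.79954910e+02  6.66565299e-02  1.04459322e+02] [ 1.27 -0.62  0.91  0.38 -0.01 -0.03 -0.06]
cap [0.5865 0.1293 0.179 ]
tabout [0.6158 0.0303 0.078 ]
tabin [0.6096 0.0529 0.078 ]
tabc [0.6127 0.0416 0.078 ]
block [0.5205 0.0431 0.016 ]
plate [0.586  0.1306 0.012 ]
[257.6, 7.0, 423.1, 184.1] ((0.5863926410675049, 0.12992256879806519), (0.22568587958812714, 0.22717732191085815), 20.20107078552246)
[[170.0, 19.0, 215.0, 60.3], [276.2, 211.8, 306.8, 250.4]]
```

Request:
apply_moves --targets '[[[19,7,-40],[0,0,0.037]],[[19,7,-80],[0,0,0.037]],[[19,7,-120],[0,0,0.037]],[[19,7,-160],[0,0,0.037]],[[19,7,-160],[0,0,0.037]],[[19,7,-160],[0,0,0.037]]]'

```text
time_s: 3.85
tool_pos: [0.6125, 0.0421, 0.1194]
tool_rot: [-180.0, 0.0, 106.6]
force: [0.3, -0.3, 1.2]
grip_width: 0.0869
```

```bash
python3 - <<'E'
from h import *
for i in range(2):
    o,p=wrist();print(o["time_s"],o["tool_pos"],o["tool_rot"])
im=p["image"].copy()
for P in([.6127,.0416,.078],[.5865,.1295,.179]):
    cv2.drawMarker(im,tuple(int(x) for x in proj(p,P)[0]),(255,0,0))
save(im,"w3.png")
E
```

```text
3.85 [0.61252586 0.04208593 0.11941357] [-1.79985153e+02  1.40872976e-02  1.06569395e+02]
3.9 [0.61375425 0.04269305 0.12096332] [1.79842957e+02 5.14211600e-02 1.06593936e+02]
```

View pics/w3.png

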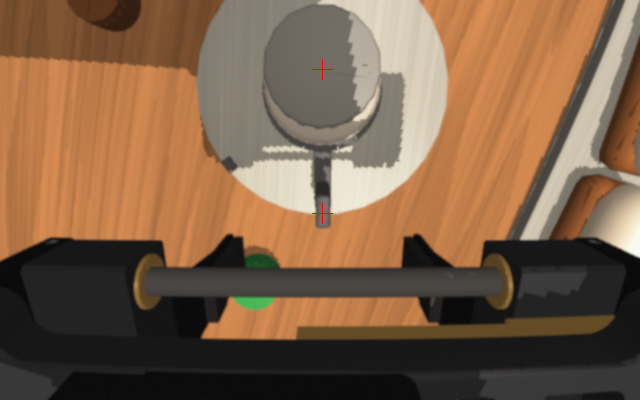

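The markers sit on the tab top (323,212) and the cap top (323,69), so both estimates agree. I'll descend and pinch.

Request:
apply_moves --targets '[[[0,0,-40],[0,0,0]],[[0,0,-80],[0,0,0]],[[0,0,-80],[0,0,0]]]'

```text
time_s: 4.25
tool_pos: [0.6098, 0.0424, 0.036]
tool_rot: [-179.7, -0.1, 106.6]
force: [-1.0, -1.3, -0.1]
grip_width: 0.087
```

Request:
apply_moves --targets '[[[0,0,0],[0,0,0]],[[0,0,0],[0,0,0]],[[0,0,0],[0,0,0]],[[0,0,0],[0,0,0]],[[0,0,0],[0,0,0]],[[0,0,0],[0,0,0]],[[0,0,0],[0,0,0]],[[0,0,0],[0,0,0]]]' --hand 0 --squeeze 30

```text
time_s: 5.05
tool_pos: [0.6124, 0.0434, 0.0387]
tool_rot: [-180.0, -0.0, 106.7]
force: [-0.0, 0.3, -0.4]
grip_width: 0.0309
```

```bash
python3 - <<'E'
import numpy as np
a=np.array([.5865,.1295]);t=np.array([.6127,.0416])
for d in range(0,66,4):
    th=np.radians(-d);r=np.array([[np.cos(th),-np.sin(th)],[np.sin(th),np.cos(th)]])
    print(d,((a+r@(t-a)-t)*1000).round(1),th.round(3))
E
```

```text
0 [0. 0.] 0.0
4 [-6.2 -1.6] -0.07
8 [-12.5  -2.8] -0.14
12 [-18.8  -3.5] -0.209
16 [-25.2  -3.8] -0.279
20 [-31.6  -3.7] -0.349
24 [-38.   -3.1] -0.419
28 [-44.3  -2. ] -0.489
32 [-50.6  -0.5] -0.559
36 [-56.7   1.4] -0.628
40 [-62.6   3.7] -0.698
44 [-68.4   6.5] -0.768
48 [-74.    9.6] -0.838
52 [-79.3  13.1] -0.908
56 [-84.4  17. ] -0.977
60 [-89.2  21.3] -1.047
64 [-93.7  25.8] -1.117
```

Request:
apply_moves --targets '[[[0,0,0],[0,0,0]],[[0,0,0],[0,0,0]],[[0,0,0],[0,0,0]],[[0,0,0],[0,0,0]]]'

```text
time_s: 5.45
tool_pos: [0.6128, 0.0434, 0.0387]
tool_rot: [180.0, -0.0, 106.7]
force: [1.7, 0.9, -1.7]
grip_width: 0.0115
```

Request:
apply_moves --targets '[[[-6.2,-1.6,0],[0,0,-0.07]],[[-12.5,-2.8,0],[0,0,-0.14]],[[-18.8,-3.5,0],[0,0,-0.209]],[[-25.2,-3.8,0],[0,0,-0.279]],[[-31.6,-3.7,0],[0,0,-0.349]],[[-38,-3.1,0],[0,0,-0.419]],[[-44.3,-2,0],[0,0,-0.489]],[[-44.3,-2,0],[0,0,-0.489]]]'

```text
time_s: 6.25
tool_pos: [0.5678, 0.0418, 0.0387]
tool_rot: [-180.0, -0.0, 78.6]
force: [0.9, 0.9, -2.8]
grip_width: 0.0119
```

Request:
apply_moves --targets '[[[-6.3,1.5,0],[0,0,-0.07]],[[-12.4,3.4,0],[0,0,-0.14]],[[-18.3,5.7,0],[0,0,-0.209]],[[-24.1,8.5,0],[0,0,-0.279]],[[-29.7,11.6,0],[0,0,-0.349]],[[-35,15.1,0],[0,0,-0.419]],[[-40.1,19,0],[0,0,-0.489]],[[-40.1,19,0],[0,0,-0.489]]]'

```text
time_s: 7.05
tool_pos: [0.5323, 0.0583, 0.0387]
tool_rot: [179.5, -0.2, 50.7]
force: [12.3, -2.4, -12.4]
grip_width: 0.0115
```

Request:
apply_moves --targets '[[[3,-1.5,0],[0,0,0.04]],[[3,-1.5,0],[0,0,0.04]],[[3,-1.5,0],[0,0,0.04]],[[3,-1.5,0],[0,0,0.04]],[[3,-1.5,0],[0,0,0.04]],[[3,-1.5,0],[0,0,0.04]],[[3,-1.5,40],[0,0,0.04]],[[3,-1.5,80],[0,0,0.04]]]' --hand 87

```text
time_s: 7.85
tool_pos: [0.5297, 0.0589, 0.1185]
tool_rot: [-179.8, 0.1, 52.9]
force: [1.7, 0.5, 0.2]
grip_width: 0.0674
```

Request:
apply_moves --targets '[[[0,0,50],[0,0,0]],[[0,0,100],[0,0,0]],[[0,0,150],[0,0,0]],[[10,0,180],[0,0,0]],[[20,20,180],[0,0,0]],[[20,20,180],[0,0,0]],[[20,20,180],[0,0,0]],[[20,20,180],[0,0,0]]]'

```text
time_s: 8.65
tool_pos: [0.5505, 0.0781, 0.2979]
tool_rot: [-180.0, 0.1, 52.9]
force: [0.3, 0.4, -0.3]
grip_width: 0.0869
```

```bash
python3 - <<'E'
from h import *
for i in range(2):
    o,p=wrist();print(o["time_s"],o["tool_pos"],o["tool_rot"],o["qpos"])
im=p["image"].copy()
for P in([.5323,.0583,.078],[.5865,.1295,.179],[.5205,.0431,.016]):
    cv2.drawMarker(im,tuple(int(x) for x in proj(p,P)[0]),(255,0,0),markerSize=8)
save(im,"w4.png")
E
```

```text
8.65 [0.55049452 0.07805993 0.29792819] [-1.79958815e+02  9.28688665e-02  5.28977310e+01] [ 18.34473257   7.15282909 -32.22405889  85.45525986   3.83499311
  88.58611242 -50.88134994]
8.7 [0.55053358 0.07794952 0.29796359] [-1.79962209e+02  8.51377325e-02  5.28757261e+01] [ 18.35304717   7.1475016  -32.21566636  85.45593211   3.82902215
  88.58126107 -50.88659713]
```

View pics/w4.png

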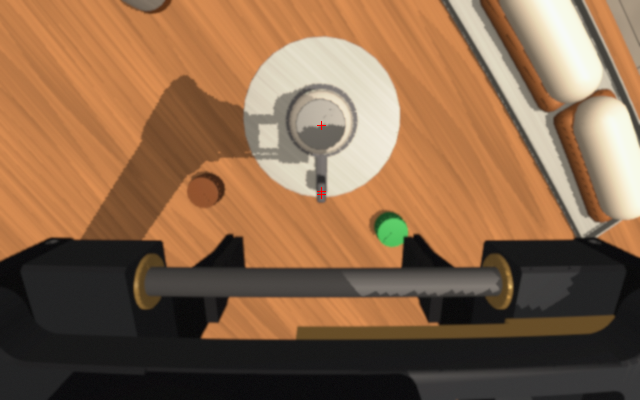

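The tab now covers the lock block (markers at (321,192)), so the ring is home. The cap marker at (321,125) is centred on the cap. Next I'll move over it and descend.

Request:
apply_moves --targets '[[[36,51.5,0],[0,0,0]],[[36,51.5,0],[0,0,0]],[[36,51.5,-30],[0,0,0]],[[36,51.5,-70],[0,0,0]],[[36,51.5,-110],[0,0,0]],[[36,51.5,-140],[0,0,0]],[[36,51.5,-151],[0,0,0]],[[36,51.5,-151],[0,0,0]]]'

```text
time_s: 9.55
tool_pos: [0.586, 0.1296, 0.1463]
tool_rot: [-179.9, 0.1, 52.9]
force: [-1.7, 0.5, 0.6]
grip_width: 0.0868
```

Request:
apply_moves --targets '[[[0,0,0],[0,0,0]],[[0,0,0],[0,0,0]],[[0,0,0],[0,0,0]],[[0,0,0],[0,0,0]],[[0,0,0],[0,0,0]],[[0,0,0],[0,0,0]],[[0,0,0],[0,0,0]],[[0,0,0],[0,0,0]]]' --hand 0 --squeeze 45

```text
time_s: 10.35
tool_pos: [0.5871, 0.1304, 0.1477]
tool_rot: [180.0, 0.0, 52.9]
force: [0.3, -0.6, -0.0]
grip_width: 0.031
```

The opening of 31 mm is smaller than the 48 mm cap, so I need to look.

```bash
python3 - <<'E'
from h import *
s=env.read_camera("side");print(env.get_obs()["grip_width"])
a=cv2.resize(s["image"][130:270,200:360],None,fx=3,fy=3,interpolation=cv2.INTER_CUBIC)
o,p=wrist();print(o["grip_width"],o["tool_pos"],o["force"])
b=cv2.resize(p["image"],None,fx=.5,fy=.5)
b=p["image"][0:400,160:480]
b=cv2.resize(b,(336,420))
save(np.hstack([a[:420],b])[:, :800],"w5.png")
E
```

```text
0.027298744972470854
0.027298744972470854 [0.58706217 0.13035671 0.14765716] [ 0.24209025 -0.05064888  0.52043499]
```

View pics/w5.png

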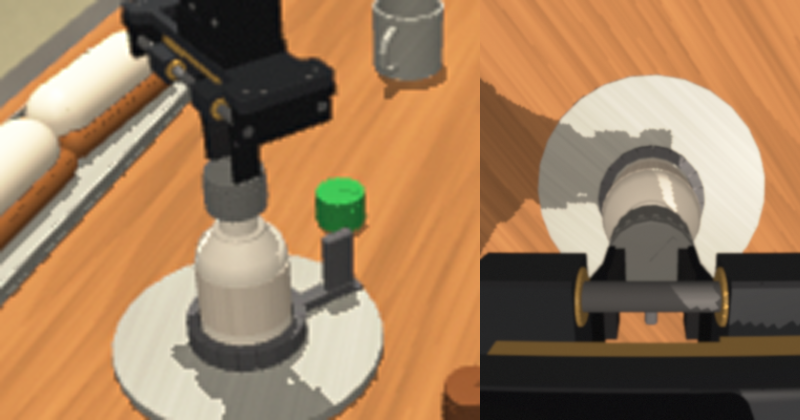

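```bash
python3 - <<'E'
from h import *
s=env.read_camera("side");o,p=wrist();print(o["grip_width"],o["tool_pos"],o["force"])
T=np.array(o["tool_pos"]);Rm=R.from_euler("xyz",o["tool_rot"],degrees=True).as_matrix()
w=o["grip_width"]/2
a=cv2.resize(s["image"][130:270,200:360],None,fx=3,fy=3,interpolation=cv2.INTER_CUBIC)
b=p["image"].copy()
def ring(z,r,c=(.5865,.1295)):return [[c[0]+r*np.cos(t),c[1]+r*np.sin(t),z] for t in np.linspace(0,6.28,40)]
for P,col in((ring(.145,.024),(255,0,0)),(ring(.179,.024),(0,255,0)),([T+Rm@[0,w,0],T+Rm@[0,-w,0],T+Rm@[0,0,-.019]],(0,0,255))):
    for u in proj(s,P):cv2.circle(a,tuple(int((u[i]-(200,130)[i])*3) for i in(0,1)),2,col,-1)
    for u in proj(p,P):cv2.circle(b,tuple(int(x) for x in u),1,col,-1)
b=cv2.resize(b[100:360,220:420],(320,416))
b=np.vstack([b,np.zeros((4,320,3),np.uint8)])
save(np.hstack([a,b]),"w6.png")
E
```

```text
0.01904546841419457 [0.58706744 0.13036345 0.14768272] [ 0.48640178 -0.088367   -0.65843528]
```

View pics/w6.png

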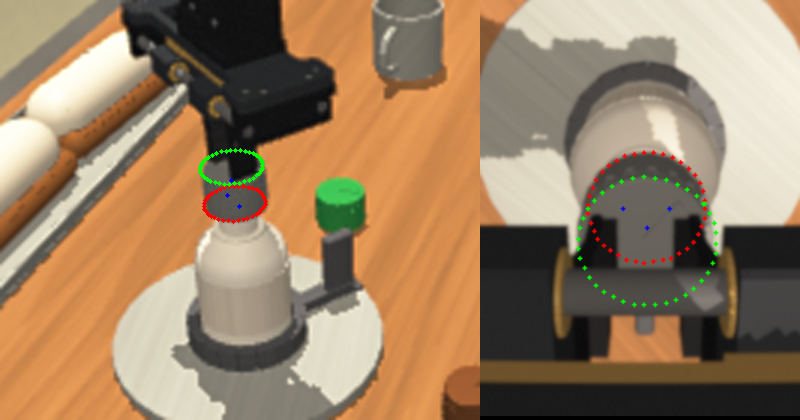

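```bash
python3 - <<'E'
from h import *
for i in range(3):
    o=env.get_obs();print(o["time_s"],o["grip_width"],o["force"],o["wrist_torque"],o["tool_pos"]); s=env.read_camera("side")
im=cv2.resize(s["image"][150:225,245:310],None,fx=8,fy=8,interpolation=cv2.INTER_CUBIC)
save(im,"w7.png")
E
```

```text
10.55 0.014791469258469178 [0.665166   0.02523321 0.05101593] [-0.01896433 -0.11889972  0.01227744] [0.58706204 0.13036327 0.14763419]
10.6 0.010933036939034175 [-0.36876044 -0.72684484  0.76529379] [-0.04491142 -0.02050835  0.01676005] [0.58708357 0.13038829 0.14767261]
10.65 0.007081485751779002 [0.31768529 0.08134238 0.00261072] [-0.02201996 -0.01004509  0.01491333] [0.58708759 0.13037883 0.14768529]
```

View pics/w7.png

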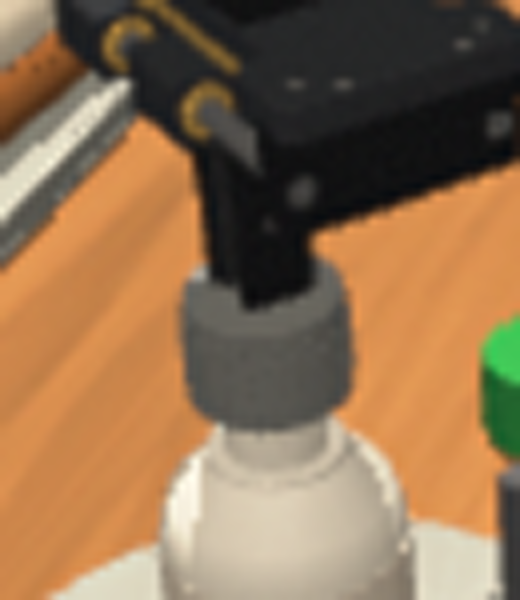

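The image shows the shut fingers sunk into the cap top, with no force reading. Either the tool z is off by about 30 mm or there is no finger contact. I'll raise straight up and compare.

Request:
apply_moves --targets '[[[0,0,10],[0,0,0]],[[0,0,20],[0,0,0]],[[0,0,35],[0,0,0]],[[0,0,35],[0,0,0]],[[0,0,35],[0,0,0]]]'

```text
time_s: 11.2
tool_pos: [0.5876, 0.1305, 0.1837]
tool_rot: [179.9, -0.1, 52.9]
force: [0.2, -0.6, -1.0]
grip_width: 0.0002
```

```bash
python3 - <<'E'
from h import *
s=env.read_camera("side");o,p=wrist();print(o["time_s"],o["tool_pos"],o["grip_width"],o["force"])
def cr(s):
    return cv2.resize(s["image"][150:225,245:310],None,fx=6,fy=6,interpolation=cv2.INTER_CUBIC)
a=cr(s);b=a.copy();u=proj(s,o["tool_pos"])[0]
cv2.circle(b,(int((u[0]-245)*6),int((u[1]-150)*6)),4,(255,0,0),-1)
save(np.hstack([a,b]),"w8.png")
E
```

```text
11.25 [0.58712108 0.13034946 0.18289811] 0.0005967970142718535 [-0.23330375 -0.43672601  0.40773484]
```

View pics/w8.png

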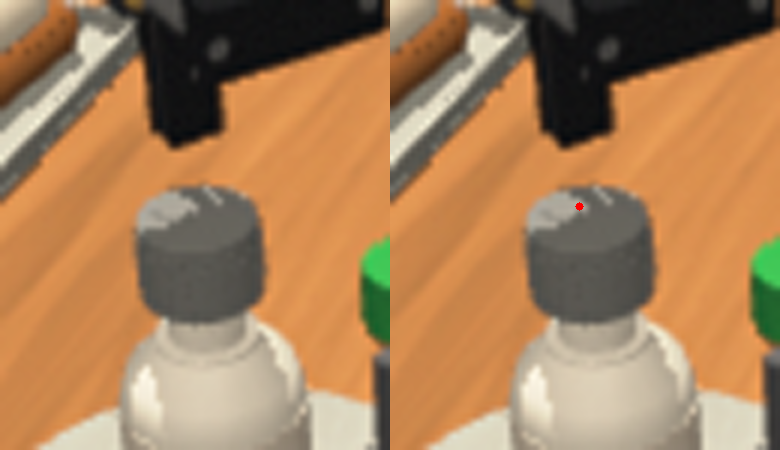

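The actual fingertips (around y=130) sit well above the projected TCP (red, y=207). The tips are roughly 30 mm behind the nominal TCP, so the fingers only skimmed over the cap top. I'll quantify this from the wrist view.

```bash
python3 - <<'E'
from h import *
s=env.read_camera("side");o,p=wrist()
T=np.array(o["tool_pos"]);Rm=R.from_euler("xyz",o["tool_rot"],degrees=True).as_matrix()
print(np.array(p["mount"]).round(3).tolist(),o["grip_width"])
for d in(0,.01,.02,.03,.035,.04):
    P=[T+Rm@[.0095,.0435,-d],T+Rm@[.0095,-.0435,-d],T+Rm@[0,0,-d]]
    q=proj(s,[T+Rm@[x,y,-d] for x in(-.0095,.0095) for y in(-.015,.015)])
    print(d,proj(p,P).round(0).tolist(),"side6x corners",((q-[245,150])*6).round(0).tolist())
E
```

```text
[[-0.001, -0.964, -0.267, 0.073], [1.0, -0.001, -0.0, -0.001], [0.0, -0.267, 0.964, -0.195], [0.0, 0.0, 0.0, 1.0]] 0.0005264731896790684
0 [[392.0, 217.0], [256.0, 217.0], [324.0, 231.0]] side6x corners [[232.0, 217.0], [194.0, 183.0], [188.0, 233.0], [151.0, 198.0]]
0.01 [[396.0, 222.0], [253.0, 222.0], [324.0, 237.0]] side6x corners [[230.0, 195.0], [192.0, 161.0], [186.0, 211.0], [148.0, 176.0]]
0.02 [[399.0, 227.0], [249.0, 228.0], [324.0, 243.0]] side6x corners [[229.0, 173.0], [190.0, 139.0], [184.0, 188.0], [146.0, 154.0]]
0.03 [[403.0, 234.0], [245.0, 234.0], [324.0, 250.0]] side6x corners [[227.0, 150.0], [188.0, 117.0], [182.0, 165.0], [144.0, 131.0]]
0.035 [[406.0, 237.0], [243.0, 237.0], [324.0, 253.0]] side6x corners [[226.0, 138.0], [187.0, 105.0], [181.0, 154.0], [143.0, 120.0]]
0.04 [[408.0, 240.0], [241.0, 241.0], [325.0, 257.0]] side6x corners [[225.0, 127.0], [186.0, 94.0], [180.0, 142.0], [142.0, 109.0]]
```

Both views put the tips about 35 mm behind the reported TCP. I'll open, descend to a reported TCP of about z=0.120 (tips at about 0.155), and grip again.

Request:
apply_moves --targets '[[[0,0,0],[0,0,0]],[[0,0,0],[0,0,0]],[[0,0,0],[0,0,0]],[[0,0,0],[0,0,0]],[[0,0,0],[0,0,0]],[[0,0,0],[0,0,0]],[[0,0,0],[0,0,0]],[[0,0,0],[0,0,0]]]' --hand 87

```text
time_s: 12.2
tool_pos: [0.5871, 0.1304, 0.1827]
tool_rot: [180.0, 0.0, 52.9]
force: [1.0, 0.6, -0.2]
grip_width: 0.0563
```

Request:
apply_moves --targets '[[[0,0,0],[0,0,0]],[[0,0,0],[0,0,0]],[[0,0,0],[0,0,0]],[[0,0,-20],[0,0,0]],[[0,0,-40],[0,0,0]],[[0,0,-55],[0,0,0]],[[0,0,-63],[0,0,0]],[[0,0,-63],[0,0,0]]]'

```text
time_s: 13.0
tool_pos: [0.5863, 0.1301, 0.1185]
tool_rot: [-179.9, 0.1, 52.9]
force: [0.3, -0.5, -0.7]
grip_width: 0.0865
```

Request:
apply_moves --targets '[[[0,0,0],[0,0,0]],[[0,0,0],[0,0,0]],[[0,0,0],[0,0,0]],[[0,0,0],[0,0,0]],[[0,0,0],[0,0,0]],[[0,0,0],[0,0,0]],[[0,0,0],[0,0,0]],[[0,0,0],[0,0,0]]]' --hand 0 --squeeze 50

```text
time_s: 13.8
tool_pos: [0.5872, 0.1304, 0.1199]
tool_rot: [180.0, -0.0, 52.9]
force: [0.9, -0.6, -0.2]
grip_width: 0.0471
```

Gripped at 47 mm. Now press down gradually.

Request:
apply_moves --targets '[[[0,0,-2],[0,0,0]],[[0,0,-4],[0,0,0]],[[0,0,-6],[0,0,0]],[[0,0,-7],[0,0,0]],[[0,0,-7],[0,0,0]],[[0,0,-7],[0,0,0]]]'

```text
time_s: 14.4
tool_pos: [0.5873, 0.1304, 0.1143]
tool_rot: [179.9, -0.0, 52.9]
force: [-4.4, -0.6, 10.1]
grip_width: 0.0473
```

Request:
apply_moves --targets '[[[0,0,-1.5],[0,0,0]],[[0,0,-1.5],[0,0,0.1]],[[0,0,-1.5],[0,0,0.2]],[[0,0,-1.5],[0,0,0.3]],[[0,0,-1.5],[0,0,0.4]],[[0,0,-1.5],[0,0,0.5]],[[0,0,-1.5],[0,0,0.6]],[[0,0,-1.5],[0,0,0.6]]]'

```text
time_s: 15.2
tool_pos: [0.5881, 0.1312, 0.1134]
tool_rot: [179.8, -0.0, 87.5]
force: [-2.1, 0.2, 9.3]
grip_width: 0.0476
```

Request:
apply_moves --targets '[[[0,0,0],[0,0,0.1]],[[0,0,0],[0,0,0.2]],[[0,0,0],[0,0,0.3]],[[0,0,0],[0,0,0.4]],[[0,0,0],[0,0,0.48]],[[0,0,0],[0,0,0.48]],[[0,0,0],[0,0,0.48]]]'

```text
time_s: 15.9
tool_pos: [0.5883, 0.1311, 0.1134]
tool_rot: [179.8, 0.0, 114.8]
force: [-2.1, -0.3, 10.2]
grip_width: 0.0472
```

```bash
python3 - <<'E'
from h import *
o,p=wrist();print(o["time_s"],o["tool_pos"],o["tool_rot"],o["force"],o["wrist_torque"],o["grip_width"])
s=env.read_camera("side")
a=cv2.resize(p["image"][100:340,200:440],(400,400),interpolation=cv2.INTER_CUBIC)
b=cv2.resize(s["image"][150:230,240:320],(400,400),interpolation=cv2.INTER_CUBIC)
save(np.hstack([a,b]),"w9.png")
E
```

```text
15.9 [0.58830843 0.13113718 0.11340156] [1.79817008e+02 4.00313145e-02 1.14827579e+02] [-2.10079941 -0.26676346 10.1599609 ] [-0.02653688  0.33685277  0.06122039] 0.047238557715351716
```

View pics/w9.png

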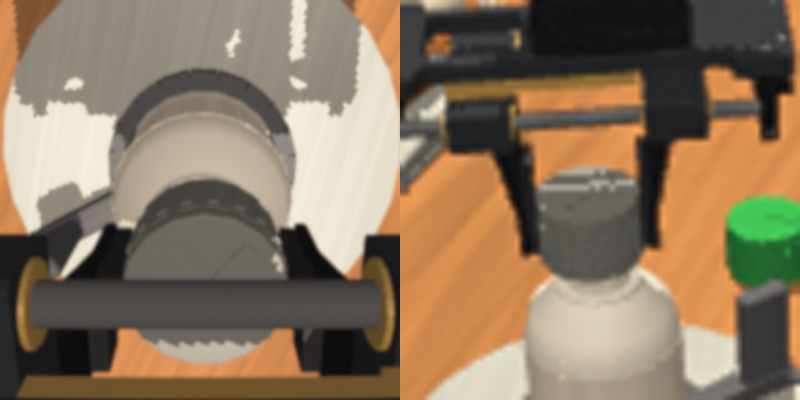

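The cap is held firmly by both fingers. Its rib keeps the same angle to the gripper as before the twist, so it turned the full 62° with no slip. Now lift straight up.

Request:
apply_moves --targets '[[[0,0,3],[0,0,0.02]],[[0,0,8],[0,0,0.02]],[[0,0,12],[0,0,0.02]],[[0,0,16],[0,0,0.02]],[[0,0,16],[0,0,0.02]]]'

```text
time_s: 16.5
tool_pos: [0.5871, 0.1303, 0.1273]
tool_rot: [180.0, 0.0, 116.0]
force: [0.1, -0.4, -0.2]
grip_width: 0.0472
```

Request:
apply_moves --targets '[[[0,0,10],[0,0,0]],[[0,0,25],[0,0,0]],[[0,0,40],[0,0,0]],[[0,0,55],[0,0,0]],[[0,0,70],[0,0,0]],[[0,0,85],[0,0,0]],[[0,0,92],[0,0,0]],[[0,0,92],[0,0,0]]]'

```text
time_s: 17.3
tool_pos: [0.5878, 0.1307, 0.2207]
tool_rot: [179.9, 0.0, 116.0]
force: [0.4, -0.4, -1.0]
grip_width: 0.0472
```

Request:
apply_moves --targets '[[[0,0,0],[0,0,0]],[[0,0,0],[0,0,0]],[[0,0,0],[0,0,0]],[[0,0,0],[0,0,0]]]'

```text
time_s: 17.7
tool_pos: [0.5868, 0.1302, 0.2186]
tool_rot: [-180.0, -0.0, 116.0]
force: [-1.0, 0.2, -0.4]
grip_width: 0.0475
```

```bash
python3 - <<'E'
from h import *
s=env.read_camera("side");t=env.read_camera("top");o=env.get_obs();print(o["time_s"],o["tool_pos"],o["tool_rot"],o["force"],o["grip_width"])
b=s["image"][80:280,200:360]
save(np.hstack([cv2.resize(b,(480,600)),cv2.resize(t["image"][140:230,240:288],(320,600))]),"w10.png")
for n in("shaker_center","cup_center","syrup_center"):
    print(n,[np.round(r["rect"]).tolist() for r in env.regions_of(t,n)[:1]])
E
```

```text
17.8 [0.58692879 0.13033811 0.2188925 ] [-1.79974749e+02 -1.13693519e-02  1.15957726e+02] [-0.82269422 -0.69958931 -0.43696222] 0.046909854163663924
shaker_center [[455.0, 227.0, 488.0, 254.0]]
cup_center [[431.0, 160.0, 483.0, 188.0]]
syrup_center [[161.0, 203.0, 197.0, 228.0]]
```

View pics/w10.png

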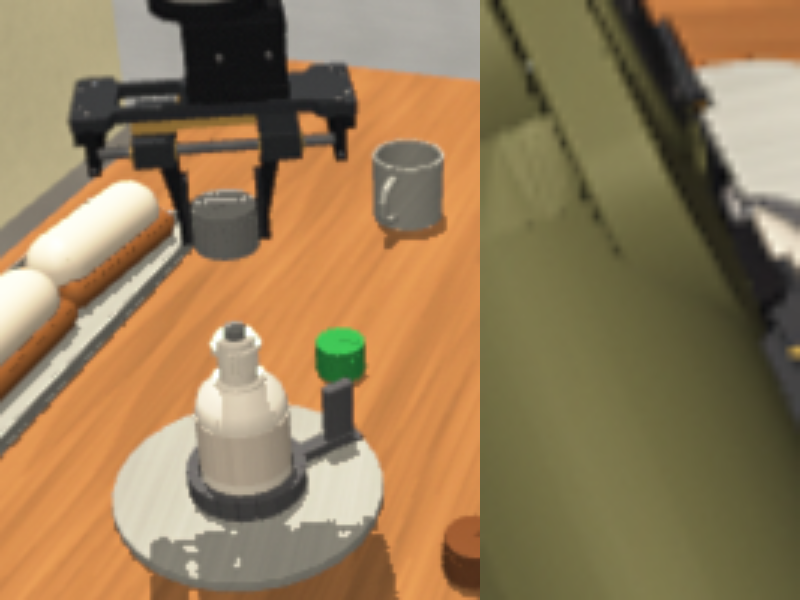

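The cap at (225,225) is level between the fingers, well above the bare neck at (238,340). The tab is at its mark, and the other objects have not moved. I'm handing in.

```bash
python3 -c "
from cell import env
print(env.sign_off())"
```

```text
the job is handed in; nothing more can be done
None
```

The job is done and handed in at about 18 s of the 54 s allowed. No verdict was reported, so the checks below are mine.

- **Lock ring:** I turned it clockwise until it met its stop, where the push rose to about 12 N. The tab then lay over the lock block in the wrist picture, and the measured angles agreed (-127.3° for the tab, -127.4° for the block).
- **Ring angle not fully confirmed:** the ring turned only about 54° (0.94 rad), less than the full 1.2 rad. I took it that the ring did not start at zero and judged it home by the stop and the mark; the joint value itself cannot be read.
- **Cap:** I pressed it down about 6 mm against about 10 N and twisted it 62–63° anticlockwise without slip. It lifted off with no resistance.
- **Final state:** the cap is gripped at 47 mm opening, level, about 99 mm above its seat and within about 2 mm of the bottle axis.
- **Sugar shaker, mug and syrup bottle:** in the top camera their outlines shifted by no more than about 4 pixels from the start, within the detector's scatter.

**First grip on the cap missed:** the fingers closed just above it without touching. The pictures showed the fingertips about 35 mm short of the reported TCP, unlike the description. I gripped again about 28 mm lower, which worked.

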